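Refit the fuses of a power unit and hold its access cover shut

ROBOT

A 7-joint arm with a two-finger parallel gripper is mounted at the origin on the work surface. World frame = base frame: x ahead of the robot, y to its left, z up, the work surface at z = 0. Lengths are in m, angles in rad, forces in N, time in s.
With the tool pointing down it reaches from about 0.4 to 0.875 m from the base axis. Payload 19.3 kg.
Tool frame: the origin (TCP) lies midway between the tips of the shut fingers; the grasp point (between the pads) lies 19 mm behind it; z points along the fingers, y is the line along which they close (so a half turn about z gives the same grasp; the last joint's range is limited). The gripper opens to 85 mm and grips with 20 to 120 N. Pads are 22 mm wide; open, the fingers measure 114 mm over their backs; the gripper's body (76 mm by 85 mm) begins 54 mm behind the grasp point. The pads swing forward as they close: fully open they stand 13 mm farther back than shut.
Start: joints at [1.069, 0.521, -0.036, 1.599, 0.021, 1.021, -0.113], TCP at [0.262, -0.568, 0.231] pointing down, gripper open.
Joint ranges: [-2.91, 2.91], [-0.3, 2.13], [-1.5, 1.42], [0.17, 2.43], [-1.26, 4.41], [0.16, 1.93], [-2.52, 2.52]. Speed limits (rad/s): [1.89, 1.89, 2.39, 2.39, 3.01, 3.01, 3.01].

INTERFACE

Orientations are given as [roll, pitch, yaw] about the fixed x, y, z axes, in that order (R = Rz(yaw) Ry(pitch) Rx(roll)).
In Python, from workcell import bot gives the robot as it stands.
- The arm moves only by the shell command python3 nudge.py 'ROWS' [FORCE]. ROWS is a JSON list of rows, 1 to 5 of them, each an object with the fields finger_gap (the finger opening in m), x, y, z (the shift in units of 25 mm), drx, dry, drz (a rotation vector in units of 0.2 rad); a field left out counts as zero (the opening has to be given); each row is the pose to reach, as a shift and turn from the pose commanded when the command began, along the tool's axes at that moment; what a row does not reach only later rows make up. A row lasts 1/8 s, in which the tool goes at most 0.0625 m and 0.188 rad, less where a joint would pass 70% of its speed; a pose out of reach is approached as far as the arm can. The fingers move at their own pace and stop on an object; FORCE is the grip in N (left out, the last holds). Time passes only in rows, so rows that do not move let the fingers close. It prints the time, the measured TCP pose, the force, the opening and the grip force at its end. Input that does not fit is refused with a message, and nothing moves.
- bot.observe(): the state, without advancing time (a new reading comes with each control period).
- bot.grab_frame(name): name is "side" or "top"; returns the picture (420x560x3 uint8, blue, green, red); there is no depth.
- bot.calibration(name): a dict with "vfov" (degrees; the focal length in pixels is half the picture's height over the tangent of half this angle, whatever the lens; pixels are square), "cx", "cy" (the principal point, pixels), "dist_coeffs" ([k1, k2, p1, p2, k3] as OpenCV has them; the pictures are not rectified), "eye" and "attitude" of the camera in the world. Camera axes: x right, y down, z forward; pixel columns grow to the right and rows downward; lengths in m; the calibration is good to about 2 mm. A picture is of the moment at which its call begins. calibration takes no time and is no camera call.
- bot.job_done(): hands the job in; it is judged then, once.
The state is a dict: "clock": time; "qpos": joint angles; "qd": joint speeds; "joint_efforts": joint torques, N m; "position": TCP position; "tool_rot": TCP orientation; "force": force on the tool from outside, world axes, zero at the start; "moment": the same for the moment, N m; "grip_width": finger opening in m; "finger_force": force on a finger pad.
Only numpy, scipy, OpenCV 4.12 (cv2) and the standard library are available. Lean on these libraries where they do the work, as an engineer would, in place of code of your own. Each camera call takes 0.05 s, during which the arm holds its last target. There are 200 camera calls.

TASK

Put the two loose fuses fully home in the fuse block in numbered order: first the long one in pocket one (one dot), then the short one in pocket two (two dots), and let go of them. Then turn the quarter-turn fastener on the power unit's cover until its slot lines up with the two dark marks on the cover, and only after that push the cover (on its plate or on the fastener, as you like) down flush onto its frame. Finish while still holding the cover pressed down, so that the corner screws can be driven, and leave everything else on the bench where it is.

Things in the scene. Friction and masses are not known exactly. Their poses are not given: they have to be found in the camera images.
- fuse_long: the long loose fuse: white ceramic round rod with steel end caps, 22 mm across (23 mm at the caps by eye), 86 mm high, 60 g, standing upright on the bench; origin at the centre of its underside, z up along the rod; the foot is chamfered 3 mm
- fuse_short: the short loose fuse: same as the long one but 60 mm high; origin at the centre of its underside, z up
- fuse_block: fixed grey block, 75 (x) x 165 (y) x 40 mm high; origin under its centre, z up. Three round pockets in a row, 12 mm to +x of the middle. A paper strip with dark dots on its -x (robot) side numbers them: one dot at y +50 mm, two at y 0, three at y -50 mm (already filled with a fixed fuse, top 74 mm above the bench)
- pocket1 (a point): centre of the mouth of pocket one, at the block's top face, 40 mm above the bench; axes as the block's. Pocket 25 mm across with a 2 mm chamfer, 24 mm deep: a seated fuse's underside is 24 mm below this point
- pocket2 (a point): centre of the mouth of pocket two, likewise, 50 mm from pocket one along the block's -y
- power_unit: fixed grey metal case, 200 (x) x 180 (y) x 90 mm high up to its top frame; origin under its centre, z up. Its beige vented cover plate (same outline, 4 mm thick) stands 8 mm above the frame on a sprung black gasket, top face 102 mm above the bench
- cover (a joint): how far the cover is pressed down, m: 0 raised (as found), 0.008 flush on the frame (hard stop). It moves straight down only, springs back when let go, takes about 3 N to start and 13 N to hold flush. With the fastener out of line a pin under the cover blocks it after about 2 mm
- cover_press (a point): a point on the top face of the cover, on its vented part, 45 mm from the cover's centre towards the unit's +x; moves with the cover. A free place to push with shut fingers; the fastener stands 85 mm from it towards -x
- fastener (a joint): angle of the fastener, rad: 0 when its slot lines up with the two dark marks on the cover (along the unit's x axis), positive counter-clockwise from above; found between 0.7 and 1.45, so it is turned clockwise to 0. Stops at -0.6 and 1.6; light friction (0.05 N m) keeps it where it is left
- fastener_grip (a point): point on the fastener's axis, 26 mm above the cover's top face. It is a steel bar wing, 36 mm long (this point's x), 11 mm wide (its y), from 4 to 32 mm above the cover's top, a dark slot line along its top, on a disc 34 mm across, 4 mm high; 40 mm from the cover's centre towards the unit's -x; moves with the cover
- tape_roll: cream tape roll lying flat, 84 mm across, 24 mm high; not part of the job, to be left alone
- screwdriver: black-handled screwdriver lying flat, 190 mm long, 26 mm high; not part of the job, to be left alone
- bottle: capped clear bottle, 58 mm across, 160 mm high; not part of the job, to be left alone
- screw_cup: open steel cup, 68 mm across, 45 mm high; not part of the job, to be left alone
- multimeter: black hand-held meter lying flat, 160 x 78 x 40 mm; not part of the job, to be left alone
- heatsink: small finned aluminium heatsink, 50 x 32 x 30 mm; not part of the job, to be left alone

How it is judged:
By the outcome, as a careful person would: the job done as asked, in the order asked, and still so for the second after the job is handed in, while the arm keeps its last pose, push and grip.
It also fails if it takes over 64 s, if anything falls off the work surface, if the arm or the gripper's body presses on something with over 40 N, if the wrist force passes 120 N, or if a joint passes its speed limit or range.

## Working session

There is one attempt and no reset: what is moved stays moved. The work goes in short steps, Python scripts to look and compute and a shell command to move; the robot and the scene stay as the last step left them, time stands still between calls to the robot, and variables do not carry over. Pictures are saved under pics/ and viewed, at most 10 in all, crops included, and the job is handed in when it is done.

```bash
ls; mkdir -p pics; python3 - <<'E'
from workcell import bot
import cv2
print(bot.observe())
for n in("side","top"):
    print(bot.calibration(n)); cv2.imwrite(f"pics/{n}0.png",bot.grab_frame(n))
E
```

```text
nudge.py
pics
workcell.py
{'clock': 0.0, 'qpos': array([ 1.06883243,  0.52200961, -0.03631946,  1.59998304,  0.02115931,
        1.02111826, -0.11277928]), 'qd': array([ 6.27011368e-04, -6.35066252e-05, -1.38728999e-03, -8.14742284e-04,
        7.67380123e-04,  8.76763027e-05,  1.50972776e-03]), 'joint_efforts': array([-1.26303254e-03, -9.27120423e+01,  1.97871521e+00, -3.69935632e+01,
        1.77259266e-02,  8.21978407e-03, -8.19937031e-05]), 'position': array([ 0.26137886, -0.56735256,  0.2307375 ]), 'tool_rot': array([-3.14045869e+00,  5.06935524e-05,  4.31746049e-01]), 'force': array([ 0.93777523, -0.16495143, -0.27586761]), 'moment': array([ 0.00278736, -0.0089846 ,  0.0528176 ]), 'finger_force': 0.0, 'grip_width': 0.08522898915612424}
{'vfov': 57.18150854681212, 'cx': 280.3991378765859, 'cy': 213.98981197495232, 'dist_coeffs': array([-0.04778539,  0.        ,  0.        ,  0.        ,  0.        ]), 'eye': array([ 0.46656119, -0.77642176,  0.85231123]), 'attitude': array([-2.30150233e+00,  2.02580211e-03, -9.18242347e-02])}
{'vfov': 46.86725889587578, 'cx': 275.3113868347786, 'cy': 204.68460891918855, 'dist_coeffs': array([0.01479013, 0.        , 0.        , 0.        , 0.        ]), 'eye': array([0.22074208, 0.04277771, 1.67440016]), 'attitude': array([-2.94117542e+00,  2.31286418e-04, -1.60055541e+00])}
```

View pics/side0.png

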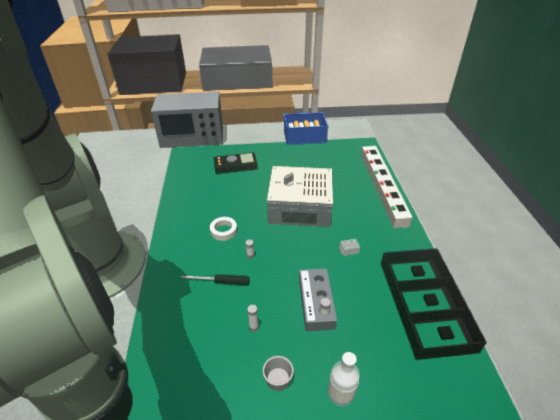

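View pics/top0.png

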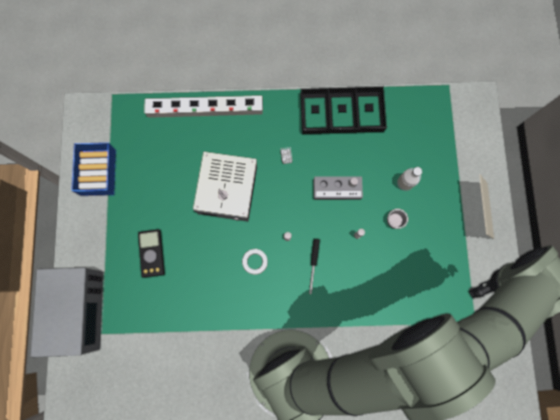

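```bash
cat > h.py <<'E'
import numpy as np, cv2
from scipy.spatial.transform import Rotation as R
from scipy.optimize import least_squares
from workcell import bot
C={n:bot.calibration(n) for n in("side","top")}
def ray(n,uv):
    c=C[n]; f=210/np.tan(np.radians(c["vfov"])/2)
    K=np.array([[f,0,c["cx"]],[0,f,c["cy"]],[0,0,1.]])
    p=cv2.undistortPoints(np.array([[uv]],float),K,c["dist_coeffs"])[0,0]
    d=R.from_euler("xyz",c["attitude"]).apply([*p,1]); return c["eye"],d/np.linalg.norm(d)
def proj(n,P):
    c=C[n]; f=210/np.tan(np.radians(c["vfov"])/2)
    K=np.array([[f,0,c["cx"]],[0,f,c["cy"]],[0,0,1.]])
    r=R.from_euler("xyz",c["attitude"]).inv()
    q=r.apply(np.atleast_2d(P)-c["eye"])
    return cv2.projectPoints(q,np.zeros(3),np.zeros(3),K,c["dist_coeffs"])[0][:,0]
def atz(n,uv,z):
    e,d=ray(n,uv); return e+d*(z-e[2])/d[2]
def tri(a,b):
    (e,d),(g,h)=ray("side",a),ray("top",b)
    s=np.linalg.lstsq(np.c_[d,-h],g-e,rcond=None)[0]
    p,q=e+s[0]*d,g+s[1]*h; return (p+q)/2,np.linalg.norm(p-q)
def crop(im,x0,x1,y0,y1,k,step=10):
    o=cv2.resize(im[y0:y1,x0:x1],None,fx=k,fy=k,interpolation=cv2.INTER_CUBIC)
    for x in range(-(-x0//step)*step,x1,step):
        X=int((x-x0+.5)*k); cv2.line(o,(X,0),(X,6),(0,0,255),1); cv2.putText(o,str(x),(X-10,16),0,.35,(0,0,255),1)
    for y in range(-(-y0//step)*step,y1,step):
        Y=int((y-y0+.5)*k); cv2.line(o,(0,Y),(6,Y),(0,0,255),1); cv2.putText(o,str(y),(8,Y+4),0,.35,(0,0,255),1)
    return o
E
python3 - <<'E'
from h import *
s,t=cv2.imread("pics/side0.png"),cv2.imread("pics/top0.png")
cv2.imwrite("pics/a.png",crop(s,240,345,232,337,5.6))
cv2.imwrite("pics/b.png",crop(t,275,375,170,245,8))
m=np.zeros((560,800,3),np.uint8)
a=crop(s,262,338,163,228,5.2);b=crop(t,190,262,147,222,5.5)
m[:a.shape[0],:a.shape[1]]=a;m[:b.shape[0],400:400+b.shape[1]]=b
cv2.imwrite("pics/c.png",m)
E
```

```text
(no output)
```

View pics/a.png

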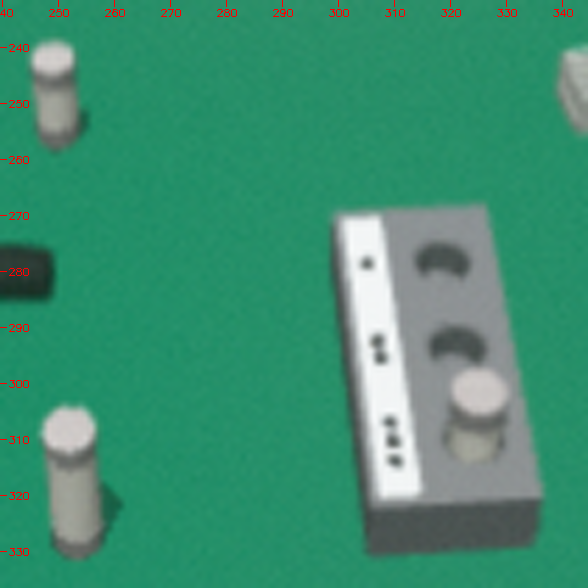

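View pics/b.png

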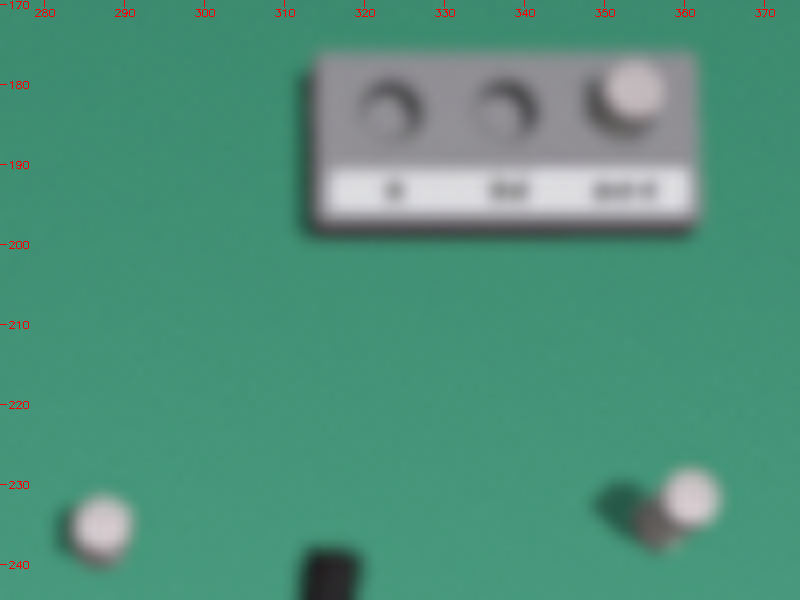

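View pics/c.png

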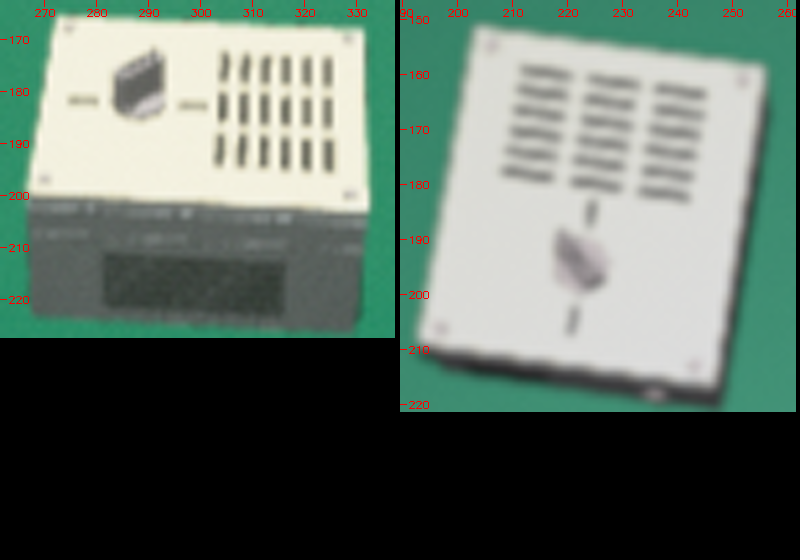

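In side0 the long fuse top is at about (252,308) and the short one's at (249,242). The block's one-dot mark is at (305,278), on the far end. The unit's marks are at (277,182) and (299,183), with the wing turned counter-clockwise between them. Next I fit poses from both views.

```bash
cat > fit.py <<'E'
from h import *
a=lambda X,Y:(240+X/5.6-.5,232+Y/5.6-.5)
b=lambda X,Y:(275+X/8-.5,170+Y/8-.5)
c=lambda X,Y:(262+X/5.2-.5,163+Y/5.2-.5)
d=lambda X,Y:(190+(X-400)/5.5-.5,147+Y/5.5-.5)
for n,p,q in(("long top",a(69,431),b(692,498)),("short top",a(53,59),b(103,524)),("fixed",a(479,392),b(634,91)),
  ("dot1",a(367,263),b(395,190)),("dot2",a(379,349),b(509,190)),("dot3",a(394,440),b(625,190)),
  ("mark-",c(83,100),d(573,320)),("mark+",c(193,106),d(591,213)),
  ("wing-",c(118,79),d(603,285)),("wing+",c(158,51),d(560,235)),("wingc",c(138,65),d(579,261))):
    P,e=tri(p,q); print(n,P.round(4),"gap",round(e,4))
def fit(pts,x0):
    def w(v,P):
        P=np.asarray(P,float); cc,ss=np.cos(v[2]),np.sin(v[2])
        return np.array([v[0]+cc*P[0]-ss*P[1],v[1]+ss*P[0]+cc*P[1],P[2]+v[3]])
    f=lambda v:np.concatenate([proj(n,w(v,P))[0]-uv for n,uv,P in pts])
    r=least_squares(f,x0,loss="soft_l1"); print("pose+dz",r.x.round(4)); print(r.fun.reshape(-1,2).round(1).tolist()); return r.x,w
h,l=.0375,.0825
B=[("side",a(336,213),(-h,l,.04)),("side",a(487,206),(h,l,.04)),("side",a(541,498),(h,-l,.04)),("side",a(367,503),(-h,-l,.04)),
("top",b(318,53),(h,l,.04)),("top",b(697,53),(h,-l,.04)),("top",b(695,220),(-h,-l,.04)),("top",b(318,220),(-h,l,.04)),
("side",a(479,392),(.012,-.05,.074)),("top",b(634,91),(.012,-.05,.074)),("top",b(391,111),(.012,.05,.04)),("top",b(505,111),(.012,0,.04))]
v,w=fit(B,[.6,-.2,0,0])
for p in((.012,.05,.04),(.012,0,.04)): print("pocket",w(v,p).round(4))
U=[("side",c(53,15),(-.1,.09,.102)),("side",c(364,30),(.1,.09,.102)),("side",c(368,212),(.1,-.09,.102)),("side",c(28,195),(-.1,-.09,.102)),
("top",d(474,25),(.1,.09,.102)),("top",d(768,67),(.1,-.09,.102)),("top",d(719,388),(-.1,-.09,.102)),("top",d(417,338),(-.1,.09,.102))]
v,w=fit(U,[.6,.2,-.2,0])
print("grip",w(v,(-.04,0,.128)),"press",w(v,(.045,0,.102)))
E
python3 fit.py
```

```text
long top [ 0.4451 -0.2473  0.0828] gap 0.0022
short top [ 0.4449 -0.004   0.0568] gap 0.0017
fixed [ 0.6223 -0.2362  0.0716] gap 0.0025
dot1 [ 0.589  -0.1358  0.0392] gap 0.0018
dot2 [ 0.5878 -0.1852  0.0383] gap 0.0017
dot3 [ 0.5867 -0.2352  0.0389] gap 0.0029
mark- [0.5461 0.2137 0.1015] gap 0.0012
mark+ [0.6129 0.2024 0.1005] gap 0.0022
wing- [0.5632 0.1927 0.131 ] gap 0.0063
wing+ [0.5922 0.2177 0.1325] gap 0.0025
wingc [0.5776 0.2068 0.1305] gap 0.0047
pose+dz [ 0.6121 -0.1856 -0.0376 -0.0025]
[[-0.6, -0.1], [-0.3, -0.1], [-0.4, 0.0], [-0.1, 0.7], [-0.3, -0.5], [-0.4, -0.2], [0.5, -0.1], [-0.1, -0.4], [-0.5, 0.1], [-0.1, -0.3], [-0.0, -0.6], [0.1, -0.5]]
pocket [ 0.626  -0.1361  0.0375]
pocket [ 0.6241 -0.186   0.0375]
pose+dz [ 0.6191  0.1998 -0.1738 -0.0013]
[[0.4, 0.5], [-0.4, 0.3], [-0.2, -0.3], [-0.6, -0.4], [0.6, -0.0], [-0.3, -0.3], [-0.6, -1.0], [0.5, 0.4]]
grip [0.57969833 0.20672898 0.12666846] press [0.66341827 0.19203302 0.10066846]
```

```bash
cat > go.py <<'E'
import sys
from h import *
x,y,z,yaw=[float(eval(s,{"pi":np.pi})) for s in sys.argv[1:5]]
o=bot.observe(); r=R.from_euler("xyz",o["tool_rot"])
t=R.from_euler("xyz",[np.pi,0,yaw])
print("t",o["clock"],"pos",o["position"].round(4),"rpy",o["tool_rot"].round(3),"F",o["force"].round(1),"w",round(o["grip_width"],4),"q7",round(o["qpos"][6],2))
print("d",r.inv().apply(np.array([x,y,z])-o["position"]).round(4),"rv",(r.inv()*t).as_rotvec().round(4))
E
python3 go.py 0.445 -0.2475 0.15 pi/2
```

```text
t 0.1 pos [ 0.2614 -0.5674  0.2308] rpy [-3.141  0.     0.432] F [ 0.4 -1.  -0.3] w 0.0852 q7 -0.11
d [ 0.3006 -0.2136  0.081 ] rv [-1.000e-03 -5.000e-04 -1.139e+00]
```

Careful with the scale: shifts go in units of 25 mm and turns go in units of 0.2 rad. That gives: 0.25 m is 10, 0.21 m is 8.4, -0.9 rad is -4.5.

```bash
python3 nudge.py '[{"finger_gap":0.06,"x":2.4,"y":-1.72,"drz":-0.9},{"finger_gap":0.06,"x":4.4,"y":-3.12,"drz":-1.8},{"finger_gap":0.06,"x":6.4,"y":-4.56,"drz":-2.7},{"finger_gap":0.06,"x":8.4,"y":-6,"z":0.8,"drz":-3.6},{"finger_gap":0.06,"x":10,"y":-7.12,"z":1.2,"drz":-4.5}]' 60; python3 go.py 0.445 -0.2475 0.15 pi/2
```

```text
clock: 0.72
position: [0.4146, -0.2995, 0.2009]
tool_rot: [3.142, 0.0, 1.338]
force: [1.9, -1.4, -0.3]
grip_width: 0.06
finger_force: 0.0
t 0.725 pos [ 0.4146 -0.2995  0.2009] rpy [3.142 0.    1.338] F [ 1.9 -1.4 -0.3] w 0.06 q7 0.12
d [0.0576 0.0175 0.0509] rv [ 1.000e-04  0.000e+00 -2.332e-01]
```

Next I go above the fuse and straight down, with the TCP about 30 mm above the bench.

```bash
python3 nudge.py '[{"finger_gap":0.06,"x":1.2,"y":0.36,"z":0.8,"drz":-0.6},{"finger_gap":0.06,"x":2.304,"y":0.7,"z":1.6,"drz":-1.165},{"finger_gap":0.06,"x":2.304,"y":0.7,"z":1.6,"drz":-1.165},{"finger_gap":0.06,"x":2.304,"y":0.7,"z":1.6,"drz":-1.165}]'; python3 go.py 0.445 -0.2475 0.03 pi/2; python3 - <<'E'
from h import *
s,t=bot.grab_frame("side"),bot.grab_frame("top")
m=np.zeros((600,800,3),np.uint8)
a=crop(s,210,310,240,360,5);b=crop(t,320,395,190,270,5)
m[:600,:500]=a[:600];m[:400,500:800]=b[:400,:300]
cv2.imwrite("pics/d.png",m)
E
```

```text
clock: 1.23
position: [0.4445, -0.2501, 0.1614]
tool_rot: [-3.141, 0.0, 1.563]
force: [-0.2, 0.3, -0.9]
grip_width: 0.06
finger_force: 0.0
t 1.225 pos [ 0.4445 -0.2501  0.1614] rpy [-3.141  0.     1.563] F [-0.2  0.3 -0.9] w 0.06 q7 0.17
d [0.0026 0.0005 0.1314] rv [-0.0003  0.0002 -0.0077]
```

View pics/d.png

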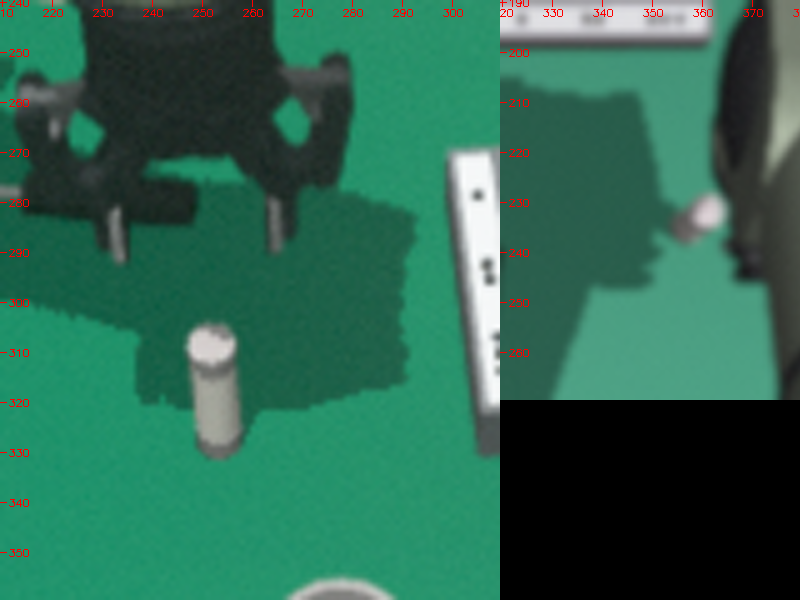

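The image shows the fuse at (252,309) between the fingers at columns 233 and 264, so it is centred in x. Descend and grip.

Scaled: 0.131 m is 5.24, 0.1 m is 4, -0.008 rad is -0.04.

```bash
python3 nudge.py '[{"finger_gap":0.06,"x":0.104,"y":0.02,"z":2,"drz":-0.04},{"finger_gap":0.06,"x":0.104,"y":0.02,"z":4,"drz":-0.04},{"finger_gap":0.06,"x":0.104,"y":0.02,"z":5.24,"drz":-0.04},{"finger_gap":0.06,"x":0.104,"y":0.02,"z":5.24,"drz":-0.04}]'; python3 nudge.py '[{"finger_gap":0.015},{"finger_gap":0.015},{"finger_gap":0.015},{"finger_gap":0.015}]' 50;  python3 nudge.py '[{"finger_gap":0.015},{"finger_gap":0.015,"z":-1.2},{"finger_gap":0.015,"z":-3.2},{"finger_gap":0.015,"z":-4.4}]'; python3 go.py 0.6255 -0.136 0.12 pi/2-.03
```

```text
clock: 1.82
position: [0.4441, -0.247, 0.0291]
tool_rot: [-3.139, -0.001, 1.572]
force: [0.5, -0.0, -0.1]
grip_width: 0.0598
finger_force: 0.0
clock: 2.33
position: [0.446, -0.2476, 0.0318]
tool_rot: [3.14, 0.001, 1.572]
force: [-0.6, -0.2, 11.5]
grip_width: 0.0208
finger_force: 48.3
clock: 2.82
position: [0.4458, -0.2473, 0.1433]
tool_rot: [3.139, 0.001, 1.572]
force: [-0.3, -0.1, -0.3]
grip_width: 0.0208
finger_force: 49.0
t 2.825 pos [ 0.4458 -0.2473  0.1433] rpy [3.139e+00 1.000e-03 1.572e+00] F [-0.3 -0.1 -0.3] w 0.0208 q7 0.15
d [0.111  0.1799 0.0236] rv [0.0025 0.0014 0.0317]
```

Scaled: 0.03 m is 1.2, 0.18 m is 7.2, 0.03 rad is 0.15.

```bash
python3 nudge.py '[{"finger_gap":0.015,"x":1.2,"y":2,"drz":0.15},{"finger_gap":0.015,"x":2.4,"y":4,"drz":0.15},{"finger_gap":0.015,"x":3.6,"y":6,"drz":0.15},{"finger_gap":0.015,"x":4.44,"y":7.2,"z":0.4,"drz":0.15},{"finger_gap":0.015,"x":4.44,"y":7.2,"z":1.4,"drz":0.15}]'; python3 nudge.py '[{"finger_gap":0.015}]'; python3 go.py 0.6255 -0.136 0.12 pi/2-.03; python3 - <<'E'
from h import *
s,t=bot.grab_frame("side"),bot.grab_frame("top")
m=np.zeros((600,800,3),np.uint8)
a=crop(s,270,350,210,310,6);b=crop(t,305,365,170,210,5)
m[:600,:480]=a[:600];m[:200,500:800]=b
cv2.imwrite("pics/e.png",m)
o=bot.observe();p=o["position"]
for dz in(-.0318,.0542): print(proj("side",p+[0,0,dz]),proj("top",p+[0,0,dz]))
E
```

```text
clock: 3.45
position: [0.6278, -0.1329, 0.1065]
tool_rot: [3.138, -0.001, 1.546]
force: [-0.7, -1.1, -2.1]
grip_width: 0.0206
finger_force: 49.2
clock: 3.58
position: [0.6241, -0.1355, 0.1046]
tool_rot: [-3.139, -0.0, 1.543]
force: [-0.4, -0.6, -0.9]
grip_width: 0.0205
finger_force: 49.2
t 3.575 pos [ 0.6241 -0.1355  0.1046] rpy [-3.139 -0.     1.543] F [-0.4 -0.6 -0.9] w 0.0205 q7 -0.15
d [-0.0005  0.0013 -0.0154] rv [-0.0023 -0.0002  0.0022]
[[318.96670518 269.05184504]] [[324.43155608 180.35675545]]
[[321.25694311 246.39050455]] [[327.07279159 173.74381458]]
```

View pics/e.png

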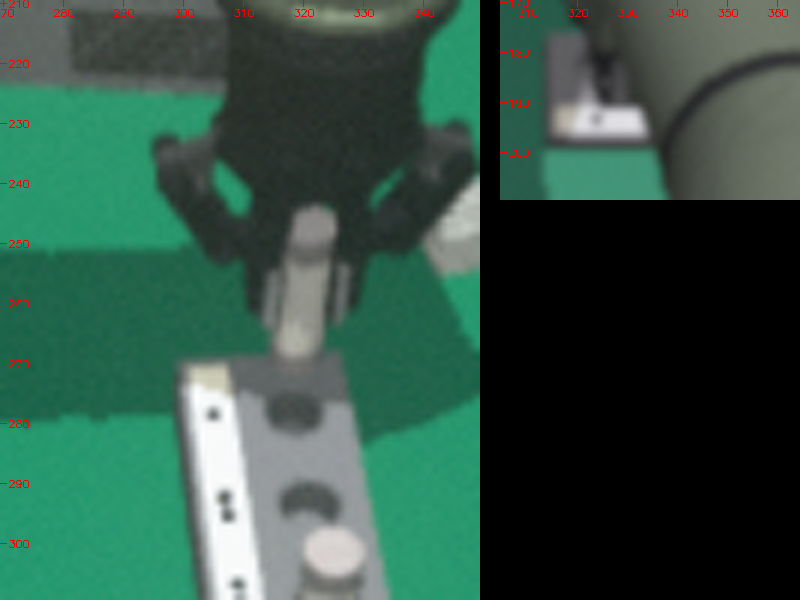

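The held fuse is vertical, its foot at side (319,268). The mouth of pocket one is centred at about (318.7,278) and pocket two at (321,293). I compare these with the projections.

```bash
python3 - <<'E'
from h import *
p=bot.observe()["position"];print(p)
for q in((p[0],p[1],.04),(.6255,-.136,.04),(.624,-.186,.04),(.6223,-.2362,.074)): print(q,proj("side",q),proj("top",q))
print(atz("side",(318.7,278.),.04),atz("side",(321.,293.3),.04),atz("top",(323.4,183.4),.04),atz("top",(337.6,183.4),.04),atz("side",(322.,246.2),p[2]+.0542),atz("side",(325.1,301.5),.074))
E
```

```text
[ 0.62505786 -0.1361324   0.10644211]
(np.float64(0.6250578633408639), np.float64(-0.13613239745162833), 0.04) [[318.11389099 277.45281213]] [[323.44249085 182.83326986]]
(0.6255, -0.136, 0.04) [[318.26936392 277.40151562]] [[323.39811389 182.71083154]]
(0.624, -0.186, 0.04) [[320.85998438 292.65772371]] [[337.80573092 182.71106015]]
(0.6223, -0.2362, 0.074) [[324.61938974 301.04758266]] [[353.83339046 180.33322419]]
[ 0.62631324 -0.13811363  0.04      ] [ 0.62401873 -0.18803587  0.04      ] [ 0.62303771 -0.13588486  0.04      ] [ 0.62156083 -0.18515025  0.04      ] [ 0.62698903 -0.13567056  0.16064211] [ 0.62322838 -0.23761199  0.074     ]
```

```bash
python3 nudge.py '[{"finger_gap":0.015,"x":-0.04,"z":0.6},{"finger_gap":0.015,"x":-0.04,"z":1.2},{"finger_gap":0.015,"x":-0.04,"z":1.44},{"finger_gap":0.015,"x":-0.04,"z":1.6}]';python3 nudge.py '[{"finger_gap":0.015,"z":0.12},{"finger_gap":0.015,"z":0.2},{"finger_gap":0.015,"z":0.2}]'; python3 go.py 0.6248 -0.137 0.048 pi/2-.03
```

```text
clock: 4.18
position: [0.6249, -0.1365, 0.0647]
tool_rot: [-3.141, -0.0, 1.543]
force: [0.1, -0.2, -0.3]
grip_width: 0.0206
finger_force: 49.1
clock: 4.55
position: [0.6251, -0.1366, 0.0603]
tool_rot: [3.142, 0.0, 1.543]
force: [0.8, -0.2, 0.1]
grip_width: 0.0207
finger_force: 49.1
t 4.55 pos [ 0.6251 -0.1366  0.0603] rpy [3.142 0.    1.543] F [ 0.8 -0.2  0.1] w 0.0207 q7 -0.17
d [-0.0004 -0.0003  0.0123] rv [0.0001 0.     0.002 ]
```

It is entering freely, so I carry on to the pocket floor.

Scaled: 0.01 m is 0.4, 0.008 m is 0.32.

```bash
python3 nudge.py '[{"finger_gap":0.015,"z":0.16},{"finger_gap":0.015,"z":0.32},{"finger_gap":0.015,"z":0.4},{"finger_gap":0.015,"z":0.4}]';python3 nudge.py '[{"finger_gap":0.015,"z":0.08},{"finger_gap":0.015,"z":0.16},{"finger_gap":0.015,"z":0.16}]'
```

```text
clock: 5.05
position: [0.6249, -0.1365, 0.0501]
tool_rot: [-3.141, -0.0, 1.543]
force: [0.4, 0.1, -0.8]
grip_width: 0.0205
finger_force: 49.1
clock: 5.42
position: [0.6254, -0.1366, 0.0478]
tool_rot: [3.141, 0.0, 1.543]
force: [-7.1, 1.0, 23.9]
grip_width: 0.0203
finger_force: 51.8
```

Scaled: -0.001 m is -0.04.

```bash
python3 nudge.py '[{"finger_gap":0.06,"z":-0.04},{"finger_gap":0.06,"z":-0.04},{"finger_gap":0.06,"z":-0.04}]';python3 nudge.py '[{"finger_gap":0.06,"z":-0.8},{"finger_gap":0.06,"z":-2.4},{"finger_gap":0.06,"z":-4.4},{"finger_gap":0.06,"z":-4.4}]'; python3 go.py 0.4455 -0.004 0.03 pi/2
```

```text
clock: 5.8
position: [0.625, -0.1366, 0.0471]
tool_rot: [-3.141, -0.0, 1.543]
force: [-0.1, -0.7, 0.1]
grip_width: 0.06
finger_force: 0.0
clock: 6.3
position: [0.6271, -0.1368, 0.1625]
tool_rot: [3.135, 0.001, 1.543]
force: [-0.2, -0.4, -0.7]
grip_width: 0.0601
finger_force: 0.0
t 6.3 pos [ 0.6271 -0.1368  0.1625] rpy [3.135e+00 1.000e-03 1.543e+00] F [-0.2 -0.4 -0.7] w 0.0601 q7 -0.12
d [ 0.1278 -0.1862  0.1311] rv [ 0.0069  0.0011 -0.0283]
```

Scaled: -0.184 m is -7.36, -0.14 m is -5.6, -0.028 rad is -0.14.

```bash
python3 nudge.py '[{"finger_gap":0.06,"x":1.2,"y":-1.8,"drz":-0.14},{"finger_gap":0.06,"x":2.4,"y":-3.6,"drz":-0.14},{"finger_gap":0.06,"x":4,"y":-5.6,"drz":-0.14},{"finger_gap":0.06,"x":5.12,"y":-7.36,"z":1.2,"drz":-0.14},{"finger_gap":0.06,"x":5.12,"y":-7.36,"z":2,"drz":-0.14}]'; python3 nudge.py '[{"finger_gap":0.06},{"finger_gap":0.06}]'; python3 go.py 0.4455 -0.004 0.03 pi/2;  python3 - <<'E'
from h import *
cv2.imwrite("pics/f.png",crop(bot.grab_frame("side"),215,345,200,320,4.6))
E
```

```text
clock: 6.92
position: [0.442, -0.0019, 0.1073]
tool_rot: [-3.141, 0.0, 1.574]
force: [1.3, -1.5, -0.2]
grip_width: 0.0601
finger_force: 0.0
clock: 7.18
position: [0.4454, -0.0037, 0.108]
tool_rot: [3.141, -0.0, 1.57]
force: [-0.3, 0.1, 0.5]
grip_width: 0.06
finger_force: 0.0
t 7.175 pos [ 0.4454 -0.0037  0.108 ] rpy [ 3.141 -0.     1.57 ] F [-0.3  0.1  0.5] w 0.06 q7 -0.43
d [-0.0003  0.0001  0.078 ] rv [ 0.0007 -0.     -0.0006]
```

View pics/f.png

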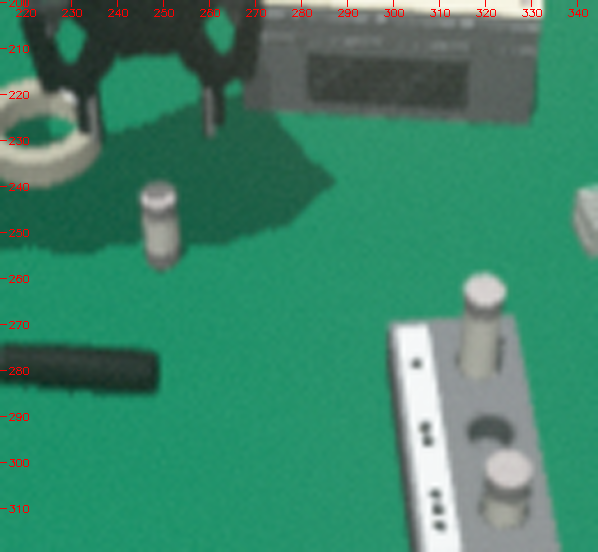

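The long fuse stands in pocket one, its top at about (319.7,262.5). The short fuse, at (249,243), lies between the fingers. Grip it.

Scaled: 0.078 m is 3.12, 0.07 m is 2.8.

```bash
python3 nudge.py '[{"finger_gap":0.06,"z":1.6},{"finger_gap":0.06,"z":2.8},{"finger_gap":0.06,"z":3.12},{"finger_gap":0.06,"z":3.12}]'; python3 nudge.py '[{"finger_gap":0.015},{"finger_gap":0.015},{"finger_gap":0.015},{"finger_gap":0.015}]' 50;  python3 nudge.py '[{"finger_gap":0.015},{"finger_gap":0.015,"z":-1.6},{"finger_gap":0.015,"z":-3.6},{"finger_gap":0.015,"z":-5.2},{"finger_gap":0.015,"z":-5.2}]'; python3 go.py 0.6236 -0.1866 0.16 pi/2-.03; python3 -c "
from h import *
print(proj('side',(.625,-.1366,.102)))"
```

```text
clock: 7.72
position: [0.445, -0.0035, 0.0297]
tool_rot: [3.142, 0.0, 1.571]
force: [0.8, 0.1, 0.1]
grip_width: 0.06
finger_force: 0.0
clock: 8.22
position: [0.4452, -0.0036, 0.0301]
tool_rot: [3.14, 0.0, 1.571]
force: [-1.5, -0.3, 12.9]
grip_width: 0.0203
finger_force: 48.3
clock: 8.85
position: [0.446, -0.0037, 0.1621]
tool_rot: [3.136, 0.0, 1.57]
force: [-0.3, 0.2, -0.6]
grip_width: 0.0203
finger_force: 49.1
t 8.85 pos [ 0.446  -0.0037  0.1621] rpy [3.136 0.    1.57 ] F [-0.3  0.2 -0.6] w 0.0203 q7 -0.37
d [-0.1828  0.1777  0.0031] rv [0.0052 0.0003 0.0292]
[[319.67550555 262.27311965]]
```

Scaled: -0.1828 m is -7.312, 0.1783 m is 7.132, 0.029 rad is 0.145.

```bash
python3 nudge.py '[{"finger_gap":0.015,"x":-1.8,"y":1.76,"drz":0.145},{"finger_gap":0.015,"x":-3.6,"y":3.52,"drz":0.145},{"finger_gap":0.015,"x":-5.4,"y":5.28,"drz":0.145},{"finger_gap":0.015,"x":-7.312,"y":7.132,"drz":0.145},{"finger_gap":0.015,"x":-7.312,"y":7.132,"z":0.8,"drz":0.145}]'; python3 nudge.py '[{"finger_gap":0.015,"z":0.8},{"finger_gap":0.015,"z":1.6},{"finger_gap":0.015,"z":1.6},{"finger_gap":0.015,"z":1.6}]'; python3 go.py 0.6235 -0.1866 0.046 pi/2-.03;python3 - <<'E'
from h import *
cv2.imwrite("pics/g.png",crop(bot.grab_frame("side"),270,350,230,320,6))
p=bot.observe()["position"]; print(proj("side",p+[0,0,.03]),proj("side",p-[0,0,.03]))
E
```

```text
clock: 9.48
position: [0.6248, -0.1901, 0.1386]
tool_rot: [3.14, 0.001, 1.538]
force: [-0.6, 0.4, -1.0]
grip_width: 0.0204
finger_force: 49.2
clock: 9.98
position: [0.6232, -0.1859, 0.0999]
tool_rot: [3.141, 0.0, 1.542]
force: [-0.1, -0.1, -0.6]
grip_width: 0.0203
finger_force: 49.2
t 9.975 pos [ 0.6232 -0.1859  0.0999] rpy [3.141 0.    1.542] F [-0.1 -0.1 -0.6] w 0.0203 q7 -0.08
d [-0.0007  0.0003  0.0539] rv [0.0006 0.0001 0.0016]
[[323.18272669 270.10504649]] [[321.44113321 285.46172535]]
```

View pics/g.png

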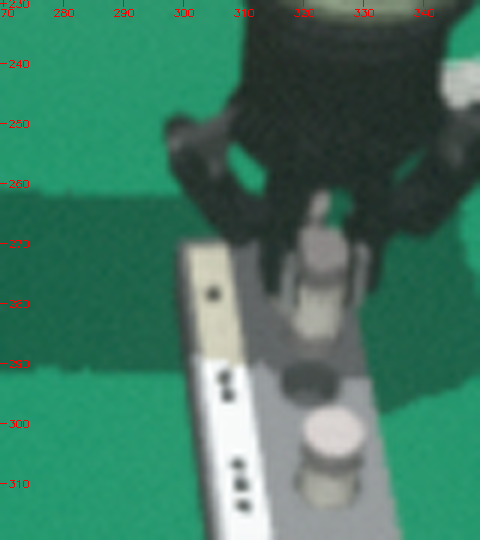

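The held short fuse has its top at about (323.5,270) and its foot over pocket two, matching the projection. Insert.

```bash
python3 nudge.py '[{"finger_gap":0.015,"x":-0.024,"z":0.4},{"finger_gap":0.015,"x":-0.024,"z":0.8},{"finger_gap":0.015,"x":-0.024,"z":1.2},{"finger_gap":0.015,"x":-0.024,"z":1.44},{"finger_gap":0.015,"x":-0.024,"z":1.44}]';python3 nudge.py '[{"finger_gap":0.015,"z":0.2},{"finger_gap":0.015,"z":0.4},{"finger_gap":0.015,"z":0.56},{"finger_gap":0.015,"z":0.56}]'; python3 go.py 0.6235 -0.1866 0.046 pi/2-.03
```

```text
clock: 10.65
position: [0.6229, -0.1866, 0.0627]
tool_rot: [-3.141, -0.0, 1.542]
force: [1.3, 0.8, -0.8]
grip_width: 0.0204
finger_force: 49.2
clock: 11.15
position: [0.6231, -0.1867, 0.049]
tool_rot: [3.142, -0.0, 1.542]
force: [2.7, 2.3, -2.7]
grip_width: 0.0203
finger_force: 49.0
t 11.15 pos [ 0.6231 -0.1867  0.049 ] rpy [ 3.142 -0.     1.542] F [ 2.7  2.3 -2.7] w 0.0203 q7 -0.1
d [0.0001 0.0004 0.003 ] rv [ 0.0001 -0.0003  0.0011]
```

```bash
python3 nudge.py '[{"finger_gap":0.015,"z":0.12},{"finger_gap":0.015,"z":0.2},{"finger_gap":0.015,"z":0.2}]'; python3 nudge.py '[{"finger_gap":0.06,"z":-0.04},{"finger_gap":0.06,"z":-0.08},{"finger_gap":0.06,"z":-0.08}]';python3 nudge.py '[{"finger_gap":0.06,"z":-0.8},{"finger_gap":0.06,"z":-2.4},{"finger_gap":0.06,"z":-4.4},{"finger_gap":0.06,"z":-6},{"finger_gap":0.06,"z":-6}]';  python3 go.py 0.5795 0.2065 0.2 0.71
```

```text
clock: 11.52
position: [0.6235, -0.187, 0.0461]
tool_rot: [3.14, 0.001, 1.542]
force: [-6.4, 3.7, 28.2]
grip_width: 0.0206
finger_force: 52.4
clock: 11.9
position: [0.6227, -0.187, 0.0461]
tool_rot: [-3.141, 0.0, 1.542]
force: [-0.6, 0.3, -0.1]
grip_width: 0.0599
finger_force: 0.0
clock: 12.52
position: [0.6244, -0.1872, 0.2009]
tool_rot: [3.136, 0.001, 1.542]
force: [0.4, -0.2, -1.2]
grip_width: 0.0599
finger_force: 0.0
t 12.525 pos [ 0.6244 -0.1872  0.2009] rpy [3.136e+00 1.000e-03 1.542e+00] F [ 0.4 -0.2 -1.2] w 0.0599 q7 -0.03
d [ 0.3922 -0.0564  0.    ] rv [ 0.006  -0.0011  0.8315]
```

Seated with 28 N against the pocket floor, then released. Go over the fastener.

Scaled: 0.28 m is 11.2, 0.23 m is 9.2, 0.62 rad is 3.1.

```bash
python3 nudge.py '[{"finger_gap":0.06,"x":2.2,"y":-0.32,"drz":0.6},{"finger_gap":0.06,"x":4.4,"y":-0.64,"drz":1.25},{"finger_gap":0.06,"x":6.8,"y":-0.96,"drz":1.9},{"finger_gap":0.06,"x":9.2,"y":-1.28,"drz":2.5},{"finger_gap":0.06,"x":11.2,"y":-1.6,"drz":3.1}]'; python3 nudge.py '[{"finger_gap":0.06}]'; python3 go.py 0.5795 0.2065 0.18 0.71
```

```text
clock: 13.15
position: [0.5903, 0.0966, 0.1966]
tool_rot: [-3.141, -0.0, 0.919]
force: [-0.2, -0.1, -0.4]
grip_width: 0.0598
finger_force: 0.0
clock: 13.28
position: [0.59, 0.0991, 0.1966]
tool_rot: [-3.14, -0.001, 0.927]
force: [-0.3, -0.2, -0.4]
grip_width: 0.0598
finger_force: 0.0
t 13.275 pos [0.59   0.0991 0.1966] rpy [-3.14e+00 -1.00e-03  9.27e-01] F [-0.3 -0.2 -0.4] w 0.0598 q7 -1.06
d [ 0.0796 -0.0729  0.0168] rv [-0.0014 -0.001   0.2166]
```

Scaled: 0.0796 m is 3.184, -0.0729 m is -2.916, 0.2166 rad is 1.083.

```bash
python3 nudge.py '[{"finger_gap":0.06,"x":1.6,"y":-1.44,"drz":0.5},{"finger_gap":0.06,"x":3.184,"y":-2.916,"drz":1.083},{"finger_gap":0.06,"x":3.184,"y":-2.916,"z":0.6,"drz":1.083},{"finger_gap":0.06,"x":3.184,"y":-2.916,"z":0.6,"drz":1.083}]'; python3 go.py 0.579 0.207 0.112 0.71;python3 - <<'E'
from h import *
m=np.zeros((600,800,3),np.uint8)
a=crop(bot.grab_frame("side"),250,345,130,230,5)
b=crop(bot.grab_frame("top"),185,265,140,230,4)
m[:500,:475]=a;m[:360,480:]=b
cv2.imwrite("pics/i.png",m)
p=bot.observe()["position"]; print(proj("side",(.579,.207,.134)),proj("side",p+[0,0,.008]))
E
```

```text
clock: 13.78
position: [0.5807, 0.2002, 0.1803]
tool_rot: [-3.141, 0.002, 0.706]
force: [0.6, -0.1, 0.7]
grip_width: 0.0601
finger_force: 0.0
t 13.775 pos [0.5807 0.2002 0.1803] rpy [-3.141e+00  2.000e-03  7.060e-01] F [ 0.6 -0.1  0.7] w 0.0601 q7 -1.42
d [ 0.0032 -0.0063  0.0683] rv [-0.0001  0.0024 -0.004 ]
[[287.75904405 174.23723941]] [[289.03840239 160.81439671]]
```

View pics/i.png

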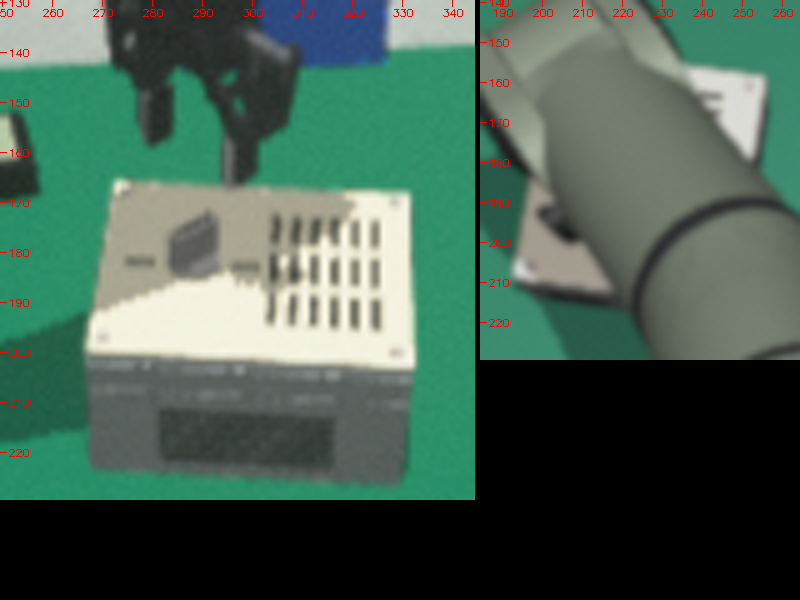

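The wing's top centre at about (288,174) matches the projection. Descend and close gently.

```bash
python3 nudge.py '[{"finger_gap":0.06},{"finger_gap":0.06}]'; python3 go.py 0.579 0.207 0.113 0.71
```

```text
clock: 14.12
position: [0.5815, 0.201, 0.1817]
tool_rot: [3.141, -0.0, 0.704]
force: [0.8, -0.4, 0.8]
grip_width: 0.0596
finger_force: 0.0
t 14.125 pos [0.5815 0.201  0.1817] rpy [ 3.141 -0.     0.704] F [ 0.8 -0.4  0.8] w 0.0596 q7 -1.43
d [ 0.002  -0.0062  0.0687] rv [ 0.0002 -0.0004 -0.0057]
```

Scaled: 0.068 m is 2.72, 0.06 m is 2.4.

```bash
python3 nudge.py '[{"finger_gap":0.06,"x":0.08,"y":-0.24,"z":0.8},{"finger_gap":0.06,"x":0.08,"y":-0.24,"z":1.6},{"finger_gap":0.06,"x":0.08,"y":-0.24,"z":2.4},{"finger_gap":0.06,"x":0.08,"y":-0.24,"z":2.72},{"finger_gap":0.06,"x":0.08,"y":-0.24,"z":2.72}]'; python3 nudge.py '[{"finger_gap":0.005},{"finger_gap":0.005},{"finger_gap":0.005},{"finger_gap":0.005},{"finger_gap":0.005}]' 40; python3 go.py 0.5795 0.207 0.113 -0.17
```

```text
clock: 14.75
position: [0.5788, 0.2074, 0.1133]
tool_rot: [-3.141, 0.0, 0.705]
force: [-0.9, -0.3, 0.6]
grip_width: 0.0604
finger_force: 0.0
clock: 15.38
position: [0.58, 0.2069, 0.114]
tool_rot: [3.14, -0.002, 0.704]
force: [4.8, -3.3, 3.1]
grip_width: 0.0098
finger_force: 44.1
t 15.375 pos [0.58   0.2069 0.114 ] rpy [ 3.14e+00 -2.00e-03  7.04e-01] F [ 4.8 -3.3  3.1] w 0.0098 q7 -1.46
d [-0.0003 -0.0004  0.001 ] rv [ 7.000e-04 -2.300e-03  8.743e-01]
```

Scaled: 0.0007 m is 0.028, 0.75 rad is 3.75.

```bash
python3 nudge.py '[{"finger_gap":0.005,"y":0.028,"drz":0.75},{"finger_gap":0.005,"y":0.028,"drz":1.5},{"finger_gap":0.005,"y":0.028,"drz":2.25},{"finger_gap":0.005,"y":0.028,"drz":3},{"finger_gap":0.005,"y":0.028,"drz":3.75}]'; python3 nudge.py '[{"finger_gap":0.005,"drz":0.4},{"finger_gap":0.005,"drz":0.625},{"finger_gap":0.005,"drz":0.625},{"finger_gap":0.005,"drz":0.625}]'; python3 go.py 0.58 0.2065 0.113 -0.171
```

```text
clock: 16.0
position: [0.5802, 0.2069, 0.114]
tool_rot: [-3.141, -0.002, -0.05]
force: [3.1, -1.7, 3.8]
grip_width: 0.0101
finger_force: 44.1
clock: 16.5
position: [0.5801, 0.2069, 0.1139]
tool_rot: [-3.141, -0.002, -0.17]
force: [5.6, -2.0, 3.1]
grip_width: 0.01
finger_force: 44.1
t 16.5 pos [0.5801 0.2069 0.1139] rpy [-3.141e+00 -2.000e-03 -1.700e-01] F [ 5.6 -2.   3.1] w 0.01 q7 -2.17
d [-0.      0.0005  0.0009] rv [-0.0008 -0.0018  0.0013]
```

Yaw is on the line of the marks and the grip is sound. Push down in stages, watching the force.

Scaled: 0.0045 m is 0.18, 0.003 m is 0.12.

```bash
python3 nudge.py '[{"finger_gap":0.005},{"finger_gap":0.005}]' 100; python3 nudge.py '[{"finger_gap":0.005,"z":0.06},{"finger_gap":0.005,"z":0.12},{"finger_gap":0.005,"z":0.18},{"finger_gap":0.005,"z":0.18}]'; python3 go.py 0.58 0.2065 0.113 -0.171
```

```text
clock: 16.75
position: [0.5801, 0.2069, 0.1139]
tool_rot: [-3.141, -0.002, -0.17]
force: [5.2, -1.7, 2.9]
grip_width: 0.0089
finger_force: 100.2
clock: 17.25
position: [0.5801, 0.207, 0.1095]
tool_rot: [-3.141, -0.002, -0.17]
force: [5.2, -2.2, 8.0]
grip_width: 0.0085
finger_force: 101.0
t 17.25 pos [0.5801 0.207  0.1095] rpy [-3.141e+00 -2.000e-03 -1.700e-01] F [ 5.2 -2.2  8. ] w 0.0085 q7 -2.17
d [-0.0001  0.0005 -0.0035] rv [-0.0009 -0.0018  0.0012]
```

It has passed the 2 mm pin at 8 N, which is the spring alone. Continue to the stop.

Scaled: 0.003 m is 0.12, 0.0015 m is 0.06.

```bash
python3 nudge.py '[{"finger_gap":0.005,"z":0.06},{"finger_gap":0.005,"z":0.12},{"finger_gap":0.005,"z":0.12}]'; python3 nudge.py '[{"finger_gap":0.005,"z":0.04},{"finger_gap":0.005,"z":0.06},{"finger_gap":0.005,"z":0.06}]'
```

```text
clock: 17.62
position: [0.5801, 0.207, 0.1066]
tool_rot: [-3.141, -0.002, -0.17]
force: [2.7, -2.9, 11.7]
grip_width: 0.0087
finger_force: 101.5
clock: 18.0
position: [0.5802, 0.207, 0.1061]
tool_rot: [-3.14, -0.002, -0.17]
force: [-1.6, -3.2, 26.4]
grip_width: 0.0088
finger_force: 103.9
```

Scaled: 0.0003 m is 0.012.

```bash
python3 nudge.py '[{"finger_gap":0.005},{"finger_gap":0.005,"z":0.012},{"finger_gap":0.005,"z":0.012}]'; python3 - <<'E'
from workcell import bot
print(bot.job_done())
E
```

```text
clock: 18.38
position: [0.5803, 0.207, 0.106]
tool_rot: [-3.14, -0.002, -0.17]
force: [-3.8, -4.4, 30.8]
grip_width: 0.0087
finger_force: 104.5
the job is handed in; nothing more can be done
None
```

The job is handed in at 18.4 s: both fuses are seated in order and released, and the fastener was turned onto the marks and the cover then pressed to its stop and still held at about 31 N, though alignment and flushness were judged by tool angle and force only, since my picture views were used up.

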